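# Slide the battery box into its charging dock and start the charge

## Task

Push the heavy red battery box across the table into the charging dock until it sits fully home against the back stop, pushing low near its base so that it slides and does not tip; do not pick it up or touch its carry handle. Then press the green start button on the dock all the way down and let it go. Leave everything else on the table where it is.

Things in the scene. Friction and masses are not known exactly. Their poses are not given: they have to be found in the camera images.
- battery: Heavy battery box, loose: red case, black lid seam, rubber sole, two steel latches and a yellow label on one side (to the robot's right, -y, at the start). 90 mm along its x, 120 mm along its y, 150 mm high, plus a 32 mm carry handle on top; about 0.9 kg. Origin: centre of its underside; x points from the latched side towards the dock, z up. Starts 150 to 180 mm short of the seat.
- handle: The black carry handle on top of the battery box: a bar 12 mm thick along the box's y, 84 mm long at its feet, rising 32 mm above the lid. Origin: centre of its foot on the lid (150 mm above the box's underside). Not to be touched.
- seat (a point): Point on the table in the fixed charging dock where the box's underside centre lies when fully home. Its x points straight into the dock, towards the robot's left (world +y within 0.25 rad); its y points back towards the robot, z up. Back stop: face of the grey charger at x = +45 mm (75 mm high). The box starts up to 25 mm off to the side and turned by up to 0.2 rad.
- start_top (a point): Centre of the top face of the green START button (28 mm diameter, in a black collar) on the dock's grey control pod on the far side of the dock, at x = 22 mm, y = -140 mm from the seat, 73 mm above the table. The pod is 50 mm high, 75 mm along x, 90 mm along y, and ends 25 mm from the side of the docked box.
- start (a joint): Travel of the START button, straight down: 0 released, 0.007 m fully pressed; a spring returns it. Needs 1.5 N to start moving and 5 N for full travel.
- juice: Bystander: an orange drink bottle, 60 mm diameter, 190 mm tall; stands behind the dock's charger. Origin: centre of its underside.
- tin: Bystander: an aluminium can, 68 mm diameter, 110 mm tall. Origin: centre of its underside.
- bitcup: Bystander: a blue plastic cup, 72 mm diameter, 80 mm tall; stands beyond the box's path, on the side of the control pod. Origin: centre of its underside.
- tape: Bystander: a yellow roll of tape lying flat, 90 mm diameter, 24 mm high. Origin: centre of its underside.
- driver: Bystander: a green-handled screwdriver lying on the table. Origin: its middle, on the underside.
- wrench: Bystander: a steel wrench lying on the table. Origin: its middle, on the underside.
- rover: Bystander: a small black four-wheeled robot, 140 x 120 mm, 78 mm high. Origin: centre of its underside.
- pushface (a point): Middle of the flat latched side of the battery box, 25 mm above the table and 45 mm behind (-x) the box's origin, axes as the box: the place to push. The sole drags hard (friction about 0.75, 5 to 9 N to slide): pushed below 40 mm height the box slides, pushed above about 50 mm it may tip over.
- mouth (a point): Middle of the dock's open mouth, on the table 72 mm before the seat, same axes. Two yellow guide rails 30 mm high run into the dock: about 171 mm apart here, narrowing to 136 mm (8 mm clearance each side of the box) at 15 mm before the seat, then straight.

How it is judged (in metres and radians):
On the way, in this order (a step that is already met when the one before it is completed fails the run):
1. the battery box has been slid home in the dock (x of battery in the frame of seat between -0.008 and 0.008 m and y of battery in the frame of seat between -0.01 and 0.01 m and angle between the x axis of battery and the x axis of seat, either way round below 0.07 rad and angle between battery's own z axis and vertical below 0.04 rad), for 0.2 s.
2. the start button is pressed all the way down with the box home (all of step 1 and value of joint start above 0.0055 m), for 0.05 s.
At the end, for the whole second after the job is handed in: The battery box stands upright (within 0.04 rad) and at rest on the table in the dock, its underside centre within 8 mm of the seat along the dock and 10 mm across it, square to within 0.07 rad, and the start button, having been pressed at least 5.5 mm down with the box home, is released again (all of step 1 and height (world z) of battery below 0.006 m and linear speed of battery below 0.01 m/s and value of joint start below 0.002 m); the robot touches nothing.
It fails at once if the battery box tips by more than 0.17 rad (angle between battery's own z axis and vertical above 0.17 rad).
It fails at once if the battery box is lifted off the table (underside centre more than 20 mm up) (height (world z) of battery above 0.02 m).
It fails at once if the carry handle is touched (contact force between any of the fingers, the arm and handle above 0.5 N).
It fails at once if the start button is pressed while the battery box is not home (value of joint start above 0.004 m and not (x of battery in the frame of seat between -0.008 and 0.008 m and y of battery in the frame of seat between -0.01 and 0.01 m and angle between the x axis of battery and the x axis of seat, either way round below 0.07 rad and angle between battery's own z axis and vertical below 0.04 rad)).
It fails at once if the bottle, can, cup, roll of tape, screwdriver, wrench or rover is moved by more than 30 mm (distance of any of juice, tin, bitcup, tape, driver, wrench, rover from where it was at the start of the episode above 0.03 m).
It also fails if it takes over 69 s, if anything falls off the work surface, if the arm or the gripper's body presses on something with over 40 N, if the wrist force passes 120 N, or if a joint passes its speed limit or range.

## Robot

A 6-joint arm with a two-finger parallel gripper is mounted at the origin on the work surface. World frame = base frame: x ahead of the robot, y to its left, z up, the work surface at z = 0. Lengths are in mm, angles in rad, forces in N, time in s.
With the tool pointing down it reaches from about 275 to 1000 mm from the base axis. Payload 8.4 kg.
Tool frame: the origin (TCP) lies between the finger pads; the fingertips stand r.tips_ahead ahead of it and the grasp point (between the pads) lies 6 mm ahead of it (r.tips_ahead is the distance from the TCP to the fingertips, in mm); z points along the fingers, y is the line along which they close (so a half turn about z gives the same grasp; the last joint's range is limited). The gripper opens to 85 mm and grips with 20 to 120 N. Pads are 22 mm wide; open, the fingers measure 114 mm over their backs; the gripper's body (76 mm by 85 mm) begins 54 mm behind the grasp point. The pads swing forward as they close: fully open they stand 13 mm farther back than shut.
Start: joints at [-1.324, 0.353, 1.633, -0, 1.155, -0.002], TCP at [153.899, -605.758, 256.281] pointing down, gripper open.
Joint ranges: [-2.63, 2.63], [-0.92, 2.1], [0.06, 2.66], [-1.3, 4.44], [0, 2.69], [-3.02, 3.02]. Speed limits (rad/s): [2.22, 2.22, 2.79, 3.14, 3.14, 3.14].

## Interface

Orientations are given as [roll, pitch, yaw] about the fixed x, y, z axes, in that order (R = Rz(yaw) Ry(pitch) Rx(roll)).
In Python, from rig import r gives the robot as it stands.
- The arm moves only by the tool carry_out, never from a script. Its arguments are lists of equal length, an entry for each row: "delta_pos": the shift along the tool's x, y, z in m, a list of three; "rot": the turn, a rotation vector about the tool's x, y, z in degrees, a list of three. A call has 1 to 8 rows; each row is the pose to reach, as a shift and turn from the pose commanded when the call began, along the tool's axes at that moment; what a row does not reach only later rows make up. A row lasts 1/8 s, in which the tool goes at most 62.5 mm and 10.7 degrees, less where a joint would pass 70% of its speed; a pose out of reach is approached as far as the arm can. A call with a gripper value outside its range is refused whole. "claw" is the finger opening in m, from 0 to 0.0854, set as the call begins (left out, the last holds). The fingers move at their own pace and stop on an object; "grip_force" is the grip in N (left out, the last holds). Time passes only in rows, so rows that repeat a pose let the fingers close. It gives the time, the measured TCP pose, the force, the opening and the grip force at its end, in the units of the state.
- r.sense(): the state, without advancing time (a new reading comes with each control period).
- r.grab_frame(name): name is "scene" or "top"; returns the picture (400x640x3 uint8, blue, green, red); there is no depth.
- r.camera_info(name): a dict with "fx", "fy", "cx", "cy" (pixels), "pose" (4x4, takes a point from camera to world coordinates). Camera axes: x right, y down, z forward; pixel columns grow to the right and rows downward; lengths in mm; the calibration is good to about 2 mm. A picture is of the moment at which its call begins. camera_info takes no time and is no camera call.
- r.sign_off(): hands the job in; it is judged then, once.
Trained networks look in the newest picture that a camera, given by its name, has taken for a name from the list of things; names that differ only in an ending like _2 or _b are one class to them, and where a whole thing is asked for, a point or a joint stands for the part that bears it (a point fixed in the world has none). Each returns a list of dicts, best first, with "p" (0 to 1); they miss things now and then, are a little off and sometimes report something else, mostly with a low value. They report only what shows in the picture. A call takes as long as a camera call.
- r.recognise(thing, camera): "box" ([left, top, right, bottom] in pixels, round what is visible of it).
- r.cut_out(thing, camera): "mask" (400x640 bool, what is visible of it) and "box" ([left, top, right, bottom] in pixels, round what is visible of it).
The state is a dict: "clock": time; "qpos": joint angles; "qvel": joint speeds; "joint_efforts": joint torques, N m; "eef_pos": TCP position; "tcp_rot": TCP orientation; "contact_force": force on the tool from outside, world axes, zero at the start; "wrist_torque": the same for the moment, N m; "opening": opening from 0.0 (shut) to 1.0 (fully open); "grasp_force": force on a finger pad.
Only numpy, scipy, OpenCV 4.12 (cv2) and the standard library are available. Lean on these libraries where they do the work, as an engineer would, in place of code of your own. Each camera call takes 0.05 s, during which the arm holds its last target. There are 200 camera calls.

## Working session

There is one attempt and no reset: what is moved stays moved. The work goes in short steps, Python scripts to look and compute and a tool call to move; the robot and the scene stay as the last step left them, time stands still between calls to the robot, and variables do not carry over. Pictures are saved under pics/ and viewed, at most 10 in all, crops included, and the job is handed in when it is done.

Besides the shell and the picture viewer there is one more tool, called after ">>>" in YAML: its name, and indented under it one key for each argument. carry_out: Moves the arm, as the interface text tells. Its arguments: {"type":"object","properties":{"delta_pos":{"type":"array","items":{"type":"array","items":{"type":"number"}}},"rot":{"type":"array","items":{"type":"array","items":{"type":"number"}}},"claw":{"type":"number"},"grip_force":{"type":"number"}},"required":["delta_pos","rot"]}

```bash
mkdir -p pics; ls; python3 - <<'E'
from rig import r
import cv2,numpy as np
for n in("scene","top"):
    cv2.imwrite(f"pics/{n}0.png",r.grab_frame(n))
    c=r.camera_info(n);print(n,c["fx"],c["fy"],c["cx"],c["cy"],np.round(c["pose"],3).tolist())
    for t in("battery","handle","start_top","tin","bitcup","juice","tape","driver","wrench","rover"):
        d=r.recognise(t,n);print(t,[(np.round(x["box"]).tolist(),round(x["p"],2)) for x in d[:2]])
print(r.sense(),r.tips_ahead)
E
```

```text
pics
scene 395.37989468218393 395.37989468218393 322.52172286509864 201.8973139185328 [[0.11, 0.53, -0.841, 1681.845], [0.994, -0.077, 0.081, -96.182], [-0.022, -0.845, -0.535, 793.357], [0.0, 0.0, 0.0, 1.0]]
battery [([291.0, 171.0, 324.0, 227.0], 0.87)]
handle [([304.0, 165.0, 307.0, 186.0], 0.52)]
start_top [([364.0, 221.0, 374.0, 224.0], 0.59)]
tin [([413.0, 161.0, 430.0, 193.0], 0.63)]
bitcup [([306.0, 231.0, 329.0, 254.0], 0.76)]
juice [([399.0, 170.0, 420.0, 224.0], 0.94)]
tape [([188.0, 235.0, 218.0, 259.0], 0.83)]
driver [([210.0, 190.0, 236.0, 218.0], 0.54)]
wrench [([181.0, 211.0, 221.0, 231.0], 0.63)]
rover [([429.0, 197.0, 475.0, 230.0], 0.85), ([290.0, 165.0, 322.0, 224.0], 0.63)]
top 435.01552141111335 435.01552141111335 316.26392663931296 200.9341992684726 [[-0.017, -0.986, 0.167, 379.477], [-0.999, 0.022, 0.027, 5.354], [-0.03, -0.166, -0.986, 1359.921], [0.0, 0.0, 0.0, 1.0]]
battery [([325.0, 200.0, 364.0, 256.0], 0.59)]
handle [([326.0, 141.0, 348.0, 165.0], 0.66), ([342.0, 215.0, 347.0, 240.0], 0.54)]
start_top [([439.0, 213.0, 496.0, 255.0], 0.59)]
tin [([183.0, 
[... 522 characters left out ...]
.62)]
{'clock': 1.1, 'qpos': array([-1.32438527e+00,  3.53015166e-01,  1.63342214e+00, -1.18339605e-06,
        1.15519685e+00, -2.41278278e-03]), 'qvel': array([-0.00136253,  0.00212625, -0.0003736 , -0.00050033, -0.00053034,
       -0.0004512 ]), 'joint_efforts': array([ 1.21267738e-03, -6.05172229e+01, -3.42442632e+01, -5.12885350e-06,
        1.10490008e-03,  6.78242827e-06]), 'eef_pos': array([ 153.90467042, -605.74433024,  256.26199907]), 'tcp_rot': array([-3.14155114e+00,  9.82485030e-07,  2.48824315e-01]), 'contact_force': array([0.42126347, 0.07767451, 0.55212202]), 'wrist_torque': array([ 0.00267521,  0.02249961, -0.00218239]), 'grasp_force': 0.0, 'opening': 1.002616667473326} 25.0
```

```bash
python3 - <<'E'
import cv2
i=cv2.imread("pics/top0.png")[120:310,190:450]
cv2.imwrite("pics/top0c.png",cv2.resize(i,None,fx=3,fy=3,interpolation=cv2.INTER_CUBIC))
i=cv2.imread("pics/scene0.png")[140:270,250:450]
cv2.imwrite("pics/scene0c.png",cv2.resize(i,None,fx=4,fy=4,interpolation=cv2.INTER_CUBIC))
E
```

```text
(no output)
```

View pics/top0c.png

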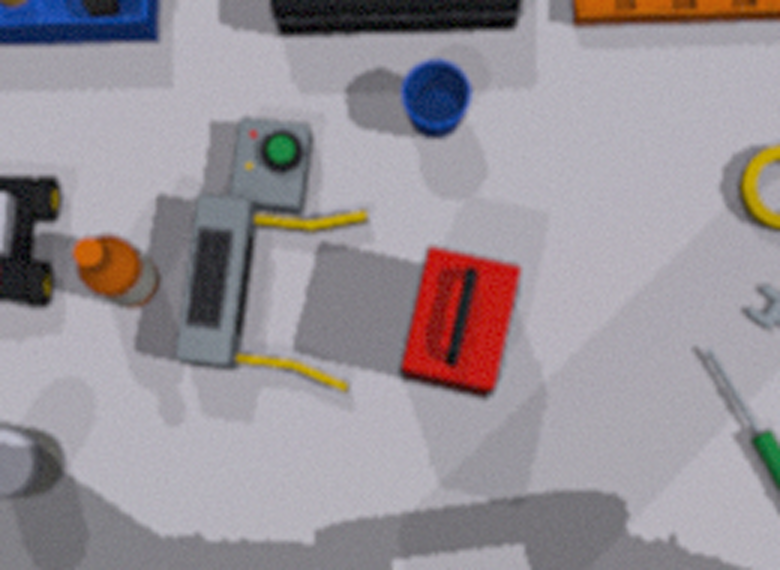

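View pics/scene0c.png

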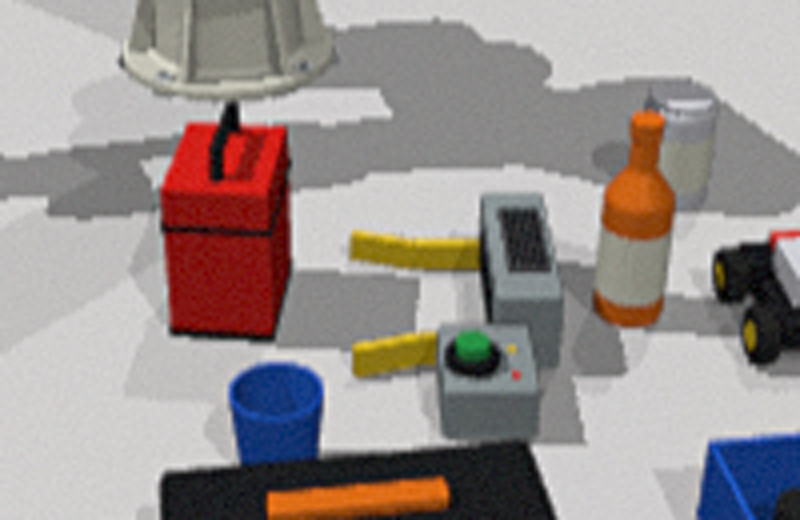

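The top crop shows the red box lid with corners at about crop (430,248), (520,265), (492,392), (404,373). The charger's front edge runs from (255,205) to (238,365), the button is at (281,150), and the rails open towards the box. The cup is clear of the path.

```bash
cat > h.py <<'E'
import numpy as np,cv2
from rig import r
from scipy.optimize import minimize
def proj(n,P):
    c=r.camera_info(n);T=np.linalg.inv(c["pose"]);q=np.asarray(P,float)@T[:3,:3].T+T[:3,3]
    return np.c_[c["fx"]*q[:,0]/q[:,2]+c["cx"],c["fy"]*q[:,1]/q[:,2]+c["cy"]]
def unproj(n,uv,z):
    c=r.camera_info(n);M=c["pose"];uv=np.atleast_2d(uv)
    d=np.c_[(uv[:,0]-c["cx"])/c["fx"],(uv[:,1]-c["cy"])/c["fy"],np.ones(len(uv))]@M[:3,:3].T
    return M[:3,3]+d*((z-M[2,3])/d[:,2])[:,None]
def red(im):
    b,g,rr=[im[...,i].astype(int) for i in range(3)]
    return ((rr>90)&(g<50)&(b<50))
def place(p,L):
    c,s=np.cos(p[2]),np.sin(p[2]);L=np.asarray(L,float)
    return np.c_[p[0]+c*L[:,0]-s*L[:,1],p[1]+s*L[:,0]+c*L[:,1],L[:,2]]
BOX=[(x,y,z) for x in(-45,45) for y in(-60,60) for z in(4,150)]
def fitbox(ims,p0):
    t={}
    for n,im in ims.items():
        c=proj(n,[[p0[0],p0[1],75]])[0];m=red(im)
        Y,X=np.mgrid[:400,:640];m&=(abs(X-c[0])<60)&(abs(Y-c[1])<60)
        m=cv2.morphologyEx(m.astype(np.uint8)*255,cv2.MORPH_CLOSE,np.ones((7,7)))
        t[n]=m
    def cost(p):
        s=0
        for n,m in t.items():
            h=cv2.convexHull(proj(n,place(p,BOX)).astype(np.float32))
            a=np.zeros((400,640),np.uint8);cv2.fillConvexPoly(a,np.round(h*64).astype(np.int32),255,cv2.LINE_AA,6)
            s+=np.abs(cv2.GaussianBlur(a,(3,3),0).astype(float)-cv2.GaussianBlur(m,(3,3),0)).sum()/255
        return s
    p0=np.array(p0,float)
    S=np.array([p0,p0+[8,0,0],p0+[0,8,0],p0+[0,0,.1]])
    o=minimize(cost,p0,method="Nelder-Mead",options=dict(initial_simplex=S,xatol=.05,fatol=.1))
    o=minimize(cost,o.x,method="Nelder-Mead",options=dict(initial_simplex=S-p0+o.x,xatol=.05,fatol=.1))
    return o.x,o.fun
E
python3 - <<'E'
from h import *
ims={n:cv2.imread(f"pics/{n}0.png") for n in("top","scene")}
cr=lambda *a:np.array(a)/3+[190,120]
B=unproj("top",cr((430,248),(520,265),(492,392),(404,373)),150);print("box top",B.round())
c=B.mean(0);e=(B[0]+B[3]-B[1]-B[2]);yaw=np.arctan2(e[1],e[0])
print(c,yaw)
for k in (("top",),("scene",),("top","scene")):print(k,fitbox({n:ims[n] for n in k},[c[0],c[1],yaw]))
for n in ims:
    im=ims[n].astype(int);b,g,rr=im[...,0],im[...,1],im[...,2]
    m=(g>rr+35)&(g>b+35);m[:, :250]=0;m[:,400:]=0
    if n=="top":m[:,300:]=0
    v=np.argwhere(m);print(n,len(v),"button",unproj(n,v.mean(0)[::-1],72).round(1))
C=unproj("top",cr((195,195),(255,205),(238,365),(180,358)),75);print("charger",C.round(1))
R=unproj("top",cr((368,213),(312,222),(255,217),(348,385),(295,364),(238,357)),30);print("rails",R.round(1))
E
```

```text
box top [[578.  -9. 150.]
 [560. -93. 150.]
 [443. -63. 150.]
 [462.  17. 150.]]
[510.54867012 -37.06191525 150.        ] 1.3497445850887713
('top',) (array([510.49711746, -32.62517376,   1.33614412]), np.float64(312.65098039215684))
('scene',) (array([501.78673477, -38.49717228,   1.45223045]), np.float64(196.09019607843138))
('top', 'scene') (array([511.19317908, -37.04572065,   1.4224094 ]), np.float64(551.4941176470588))
top 68 button [[697.7 140.4  72. ]]
scene 52 button [[706.1 136.3  72. ]]
charger [[649.8 225.5  75. ]
 [638.1 164.7  75. ]
 [477.6 181.7  75. ]
 [485.6 239.3  75. ]]
rails [[636.   52.6  30. ]
 [627.8 110.9  30. ]
 [634.4 170.3  30. ]
 [458.6  75.7  30. ]
 [480.9 129.5  30. ]
 [489.2 187.9  30. ]]
```

```bash
cat >> h.py <<'E'
from scipy.spatial.transform import Rotation as Ro
def red(im):
    h=cv2.cvtColor(im,cv2.COLOR_BGR2HSV);return ((h[...,0]<6)|(h[...,0]>174))&(h[...,1]>140)&(h[...,2]>40)
def goal(pos,yaw,tilt):
    """delta (mm, tool axes) and rotvec (deg) to TCP pos, tool x heading yaw, leaning forward by tilt deg"""
    s=r.sense();R0=Ro.from_euler("xyz",s["tcp_rot"])
    R1=Ro.from_euler("xyz",[np.pi,0,yaw])*Ro.from_rotvec([0,np.radians(tilt),0])
    return R0.inv().apply(np.array(pos)-s["eef_pos"]).round(1),np.degrees((R0.inv()*R1).as_rotvec()).round(2)
E
python3 - <<'E'
from h import *
ims={n:cv2.imread(f"pics/{n}0.png") for n in("top","scene")}
for k in (("top",),("scene",),("top","scene")):print(k,fitbox({n:ims[n] for n in k},[510.5,-37,1.35]))
print(goal((482,-157,256),1.34,0))
E
```

```text
('top',) (array([510.14332076, -35.21963086,   1.34503863]), np.float64(221.07450980392156))
('scene',) (array([510.47149435, -37.21834978,   1.4079767 ]), np.float64(153.68627450980392))
('top', 'scene') (array([511.7320576 , -36.57505975,   1.40068891]), np.float64(391.8509803921569))
(array([ 4.285e+02, -3.541e+02,  3.000e-01]), array([ -0.  ,  -0.  , -62.52]))
```

>>> carry_out:
  delta_pos:
    - [0.05, -0.04, 0]
    - [0.1, -0.08, 0]
    - [0.15, -0.125, 0]
    - [0.2, -0.165, 0]
    - [0.25, -0.205, 0]
    - [0.3, -0.25, 0]
    - [0.34, -0.285, 0]
    - [0.38, -0.32, 0]
  rot:
    - [0, 0, -7.5]
    - [0, 0, -15]
    - [0, 0, -22]
    - [0, 0, -30]
    - [0, 0, -38]
    - [0, 0, -46]
    - [0, 0, -54]
    - [0, 0, -62.5]
  claw: 0.06

```text
clock: 2.1
eef_pos: [444.5, -200.2, 256.6]
tcp_rot: [3.141, 0.0, 1.345]
contact_force: [0.3, -0.9, 0.8]
opening: 0.701
grasp_force: 0.0
```

```bash
python3 - <<'E'
from h import *
print(goal((480,-165,160),1.35,45))
E
```

```text
(array([42.3, 26.6, 96.7]), array([ 0.18, 45.01, -0.28]))
```

>>> carry_out:
  delta_pos:
    - [0.01, 0.005, 0.005]
    - [0.015, 0.01, 0.015]
    - [0.02, 0.015, 0.03]
    - [0.025, 0.02, 0.045]
    - [0.03, 0.025, 0.06]
    - [0.036, 0.027, 0.08]
    - [0.042, 0.027, 0.097]
    - [0.042, 0.027, 0.097]
  rot:
    - [0, 6, 0]
    - [0, 12, 0]
    - [0, 19, 0]
    - [0, 26, 0]
    - [0, 33, 0]
    - [0, 39, 0]
    - [0, 45, 0]
    - [0, 45, 0]

```text
clock: 3.1
eef_pos: [478.3, -167.4, 157.4]
tcp_rot: [-3.136, -0.787, 1.334]
contact_force: [-0.4, -0.4, 0.6]
opening: 0.705
grasp_force: 0.0
```

```bash
python3 - <<'E'
from h import *
s=r.sense();print(s["qpos"].round(2),s["eef_pos"],s["tcp_rot"])
d=np.array([np.cos(1.35),np.sin(1.35)])
pf=np.array([510.5,-36.5])-45*d;t=pf-55*d
print(pf,t,goal((t[0],t[1],36),1.35,45))
E
```

```text
[-0.74  0.53  1.87  0.7   1.28 -0.9 ] [ 478.33570045 -167.43582244  157.35311903] [-3.13569449 -0.78682393  1.33415509]
[500.64469908 -80.4075511 ] [ 488.59933129 -134.07233578] (array([-61.3,   2.8, 110.3]), array([ 0.3 , -0.08, -0.64]))
```

>>> carry_out:
  delta_pos:
    - [-0.015, 0, 0.025]
    - [-0.03, 0.001, 0.05]
    - [-0.045, 0.002, 0.08]
    - [-0.061, 0.003, 0.11]
    - [-0.061, 0.003, 0.11]
  rot:
    - [0, 0, 0]
    - [0, 0, 0]
    - [0, 0, 0]
    - [0, 0, 0]
    - [0, 0, 0]

```text
clock: 3.72
eef_pos: [489.8, -133.4, 38.1]
tcp_rot: [-3.139, -0.785, 1.339]
contact_force: [-0.3, 0.5, 0.5]
opening: 0.704
grasp_force: 0.0
```

```bash
cat > look.py <<'E'
import sys
from h import *
i=int(sys.argv[1]);p=[float(a) for a in sys.argv[2:5]]
ims={n:r.grab_frame(n) for n in("top","scene")}
for n in ims:cv2.imwrite(f"pics/{n}{i}.png",ims[n])
S=(556,135,1.45)
for k in (("top",),("scene",),("top","scene")):
    b,f=fitbox({n:ims[n] for n in k},p);d=b[:2]-S[:2]
    c,s=np.cos(S[2]),np.sin(S[2]);print(k,b.round(2),round(f),"in seat x,y,yaw",round(c*d[0]+s*d[1],1),round(-s*d[0]+c*d[1],1),round(b[2]-S[2],3))
s=r.sense();print(s["clock"],s["eef_pos"].round(1),s["tcp_rot"].round(3),s["contact_force"].round(1))
E
python3 look.py 1 510.5 -36.5 1.36; python3 -c "
import cv2,numpy as np
a=cv2.imread('pics/top1.png')[140:300,230:410];b=cv2.imread('pics/scene1.png')[140:270,230:430]
cv2.imwrite('pics/m1.png',np.hstack([cv2.resize(a,(400,356),interpolation=2),cv2.resize(b,(400,356),interpolation=2)]))"
```

```text
('top',) [510.53 -35.14   1.34] 219 in seat x,y,yaw -174.4 24.6 -0.108
('scene',) [506.17 -37.44   1.41] 154 in seat x,y,yaw -177.2 28.7 -0.042
('top', 'scene') [511.59 -36.93   1.4 ] 392 in seat x,y,yaw -176.0 23.4 -0.047
3.825 [ 490.8 -134.7   39.7] [ 3.14  -0.784  1.341] [ 1.6 -1.   0.1]
```

View pics/m1.png

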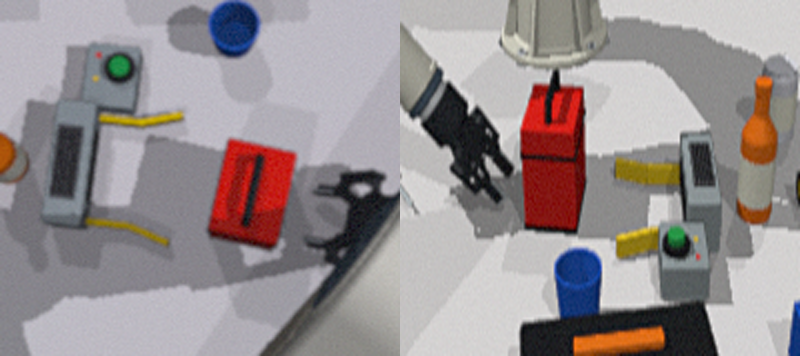

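The picture shows both fingertips low behind the latched face and level with it, with the gripper body behind them and clear of the handle. Next I move up to contact.

>>> carry_out:
  delta_pos:
    - [0.003, 0, 0.006]
    - [0.006, 0, 0.01]
    - [0.009, 0, 0.014]
    - [0.012, 0, 0.017]
    - [0.015, 0, 0.02]
    - [0.018, 0, 0.023]
    - [0.021, 0, 0.026]
    - [0.024, 0, 0.029]
  rot:
    - [0, 0, 0]
    - [0, 0, 0]
    - [0, 0, 0]
    - [0, 0, 0]
    - [0, 0, 0]
    - [0, 0, 0]
    - [0, 0, 0]
    - [0, 0, 0]

```text
clock: 4.82
eef_pos: [499.0, -97.9, 34.7]
tcp_rot: [3.141, -0.785, 1.34]
contact_force: [-1.4, -6.9, 1.7]
opening: 0.701
grasp_force: 3.2
```

>>> carry_out:
  delta_pos:
    - [0.004, 0.0003, 0.004]
    - [0.009, 0.0008, 0.009]
    - [0.015, 0.0013, 0.015]
    - [0.021, 0.002, 0.021]
    - [0.027, 0.0025, 0.027]
    - [0.033, 0.003, 0.033]
    - [0.039, 0.0035, 0.039]
    - [0.044, 0.004, 0.044]
  rot:
    - [0, 0, 0]
    - [0.2, 0, -0.2]
    - [0.5, 0, -0.5]
    - [0.8, 0, -0.8]
    - [1.1, 0, -1.1]
    - [1.4, 0, -1.4]
    - [1.7, 0, -1.7]
    - [2, 0, -2]

```text
clock: 5.82
eef_pos: [517.5, -38.9, 34.7]
tcp_rot: [3.14, -0.784, 1.39]
contact_force: [-2.0, -8.5, 1.9]
opening: 0.701
grasp_force: 3.8
```

```bash
python3 look.py 2 526 26 1.38;python3 -c "
import cv2,numpy as np
a=cv2.imread('pics/top2.png')[140:300,230:410];b=cv2.imread('pics/scene2.png')[140:270,230:430]
cv2.imwrite('pics/m2.png',np.hstack([cv2.resize(a,(400,356),interpolation=2),cv2.resize(b,(400,356),interpolation=2)]))"
```

```text
('top',) [529.57  23.75   1.39] 212 in seat x,y,yaw -113.6 12.8 -0.06
('scene',) [522.57  23.74   1.43] 159 in seat x,y,yaw -114.5 19.8 -0.021
('top', 'scene') [525.16  22.53   1.43] 381 in seat x,y,yaw -115.4 17.1 -0.02
5.925 [517.4 -38.1  34.9] [ 3.14  -0.785  1.39 ] [ 0.7 -0.8 -0.1]
```

View pics/m2.png

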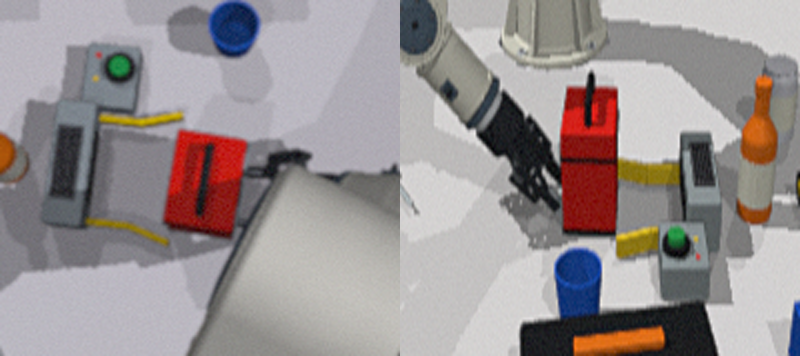

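The box is sliding upright and square to the gripper, and is about to enter between the rails with its lid centre at about (205,182) in the montage.

>>> carry_out:
  delta_pos:
    - [0.004, 0.0006, 0.004]
    - [0.01, 0.0015, 0.01]
    - [0.017, 0.0026, 0.017]
    - [0.024, 0.0037, 0.024]
    - [0.031, 0.0048, 0.031]
    - [0.038, 0.006, 0.038]
    - [0.045, 0.007, 0.045]
    - [0.051, 0.008, 0.051]
  rot:
    - [0.2, 0, -0.2]
    - [0.5, 0, -0.5]
    - [0.9, 0, -0.9]
    - [1.2, 0, -1.2]
    - [1.5, 0, -1.5]
    - [1.8, 0, -1.8]
    - [2.1, 0, -2.1]
    - [2.4, 0, -2.4]

```text
clock: 6.92
eef_pos: [538.0, 30.8, 34.8]
tcp_rot: [3.141, -0.784, 1.449]
contact_force: [-2.0, -7.8, 3.3]
opening: 0.7
grasp_force: 4.2
```

```bash
python3 look.py 3 551 95 1.45;python3 -c "
import cv2,numpy as np
a=cv2.imread('pics/top3.png')[140:300,230:410];b=cv2.imread('pics/scene3.png')[140:270,230:430]
cv2.imwrite('pics/m3.png',np.hstack([cv2.resize(a,(400,356),interpolation=2),cv2.resize(b,(400,356),interpolation=2)]))"
```

```text
('top',) [544.39  95.1    1.53] 474 in seat x,y,yaw -41.0 6.7 0.081
('scene',) [533.81  97.12   1.43] 235 in seat x,y,yaw -40.3 17.5 -0.015
('top', 'scene') [541.49  93.15   1.45] 731 in seat x,y,yaw -43.3 9.4 -0.005
7.025 [537.9  31.6  34.9] [ 3.141 -0.785  1.449] [ 0.8  0.5 -0.5]
```

View pics/m3.png

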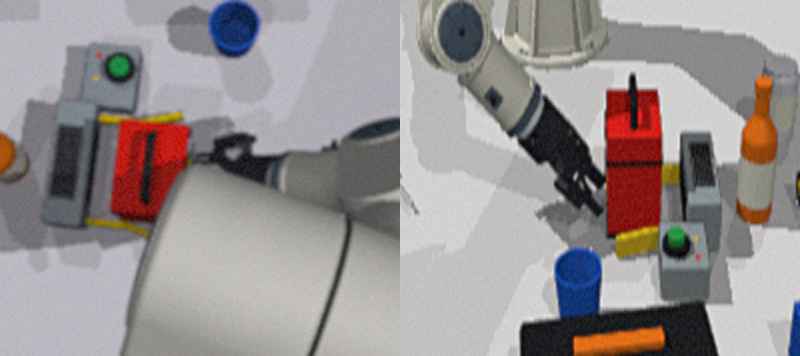

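The box is inside the mouth, upright and nearly square, with about 40 mm to go.

>>> carry_out:
  delta_pos:
    - [0.003, 0.0008, 0.003]
    - [0.007, 0.0018, 0.007]
    - [0.011, 0.003, 0.011]
    - [0.015, 0.004, 0.015]
    - [0.018, 0.0045, 0.018]
    - [0.021, 0.005, 0.021]
    - [0.023, 0.0052, 0.023]
    - [0.025, 0.0053, 0.025]
  rot:
    - [0, 0, 0]
    - [0, 0, 0]
    - [0, 0, 0]
    - [0, 0, 0]
    - [0, 0, 0]
    - [0, 0, 0]
    - [0, 0, 0]
    - [0, 0, 0]

```text
clock: 8.02
eef_pos: [547.5, 64.9, 34.8]
tcp_rot: [3.141, -0.785, 1.448]
contact_force: [-1.4, -8.1, 3.9]
opening: 0.702
grasp_force: 4.3
```

>>> carry_out:
  delta_pos:
    - [0.0015, 0, 0.0015]
    - [0.0025, 0, 0.0025]
    - [0.003, 0, 0.003]
    - [0.0035, 0, 0.0035]
  rot:
    - [0, 0, 0]
    - [0, 0, 0]
    - [0, 0, 0]
    - [0, 0, 0]

```text
clock: 8.52
eef_pos: [548.3, 69.7, 34.8]
tcp_rot: [3.141, -0.784, 1.448]
contact_force: [-1.7, -8.7, 2.6]
opening: 0.704
grasp_force: 4.2
```

Still only sliding force, so I nudge it further until the stop is felt.

>>> carry_out:
  delta_pos:
    - [0.0007, 0, 0.0007]
    - [0.0014, 0, 0.0014]
    - [0.0021, 0, 0.0021]
    - [0.0021, 0, 0.0021]
  rot:
    - [0, 0, 0]
    - [0, 0, 0]
    - [0, 0, 0]
    - [0, 0, 0]

```text
clock: 9.02
eef_pos: [548.6, 72.5, 34.8]
tcp_rot: [3.14, -0.784, 1.448]
contact_force: [-0.9, -9.8, 3.9]
opening: 0.701
grasp_force: 4.9
```

>>> carry_out:
  delta_pos:
    - [0.0007, 0, 0.0007]
    - [0.0014, 0, 0.0014]
    - [0.002, 0, 0.002]
    - [0.002, 0, 0.002]
  rot:
    - [0, 0, 0]
    - [0, 0, 0]
    - [0, 0, 0]
    - [0, 0, 0]

```text
clock: 9.52
eef_pos: [548.8, 72.9, 34.7]
tcp_rot: [3.138, -0.781, 1.449]
contact_force: [-11.4, -32.7, 14.5]
opening: 0.7
grasp_force: 16.9
```

The force rose to 33 N with no further motion, at about the predicted place, so the box is on the stop. I back off and look.

>>> carry_out:
  delta_pos:
    - [-0.004, 0, -0.004]
    - [-0.014, 0, -0.014]
    - [-0.028, 0, -0.028]
    - [-0.042, 0, -0.042]
    - [-0.06, 0, -0.06]
    - [-0.08, 0, -0.08]
    - [-0.09, 0, -0.11]
    - [-0.09, 0, -0.15]
  rot:
    - [0, 0, 0]
    - [0, 0, 0]
    - [0, 0, 0]
    - [0, 0, 0]
    - [0, 0, 0]
    - [0, 0, 0]
    - [0, 0, 0]
    - [0, 0, 0]

```text
clock: 10.52
eef_pos: [526.8, -93.7, 76.8]
tcp_rot: [-3.138, -0.786, 1.445]
contact_force: [-0.0, -0.2, -0.1]
opening: 0.699
grasp_force: 0.0
```

```bash
python3 look.py 4 556 135 1.45;python3 -c "
import cv2,numpy as np
a=cv2.imread('pics/top4.png')[140:300,230:410];b=cv2.imread('pics/scene4.png')[140:270,230:430]
cv2.imwrite('pics/m4.png',np.hstack([cv2.resize(a,(400,356),interpolation=2),cv2.resize(b,(400,356),interpolation=2)]))"
```

```text
('top',) [558.92 136.16   1.48] 282 in seat x,y,yaw 1.5 -2.8 0.03
('scene',) [526.88 140.85   1.41] 268 in seat x,y,yaw 2.3 29.6 -0.043
('top', 'scene') [554.9  136.15   1.4 ] 599 in seat x,y,yaw 1.0 1.2 -0.051
10.625 [529.2 -96.1  79.2] [ 3.136 -0.783  1.449] [ 0.3 -0.2  0.6]
```

View pics/m4.png

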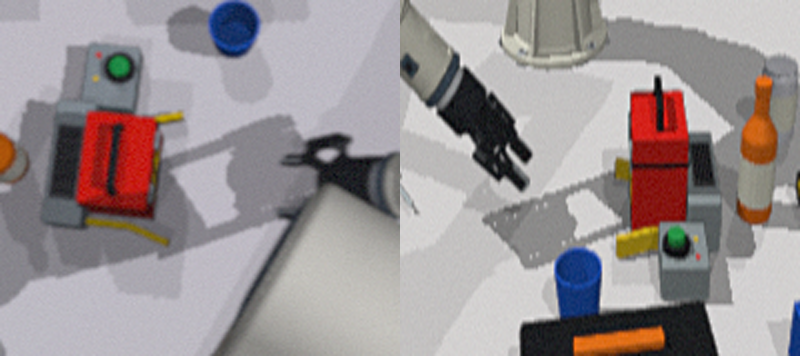

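The box is flush on the charger's face, between the rails and upright. Fitted position in the seat frame is x ≈ 1 mm, y ≈ −3 mm. Next is the button.

```bash
python3 - <<'E'
from h import *
print(goal((640,-90,250),1.40,0), unproj("top",(335,154),60))
E
```

```text
(array([ 134.3,  109.9, -106.7]), array([ -0.79, -44.87,   2.54])) [[744.76092499 -19.16644421  60.        ]]
```

>>> carry_out:
  delta_pos:
    - [0.025, 0.01, -0.03]
    - [0.05, 0.02, -0.055]
    - [0.07, 0.035, -0.07]
    - [0.09, 0.05, -0.08]
    - [0.11, 0.07, -0.09]
    - [0.125, 0.09, -0.1]
    - [0.134, 0.11, -0.107]
    - [0.134, 0.11, -0.107]
  rot:
    - [0, -5, 0]
    - [0, -12, 0.5]
    - [0, -19, 1]
    - [-0.2, -26, 1.5]
    - [-0.4, -33, 2]
    - [-0.6, -39, 2.3]
    - [-0.8, -44.9, 2.5]
    - [-0.8, -44.9, 2.5]
  claw: 0

```text
clock: 11.62
eef_pos: [640.7, -85.1, 247.8]
tcp_rot: [-3.139, -0.002, 1.407]
contact_force: [-0.1, 0.2, -0.9]
opening: 0.003
grasp_force: 0.0
```

```bash
python3 - <<'E'
from h import *
print(r.sense()["eef_pos"],goal((699,139,200),1.40,0))
E
```

```text
[640.66406278 -85.07594973 247.83378368] (array([230.5,  21.1,  48.1]), array([-0.15, -0.09,  0.39]))
```

>>> carry_out:
  delta_pos:
    - [0.03, 0.003, 0]
    - [0.07, 0.007, 0]
    - [0.115, 0.011, 0]
    - [0.16, 0.016, 0.01]
    - [0.2, 0.019, 0.025]
    - [0.225, 0.021, 0.04]
    - [0.2305, 0.021, 0.048]
    - [0.2305, 0.021, 0.048]
  rot:
    - [0, 0, 0]
    - [0, 0, 0]
    - [0, 0, 0]
    - [0, 0, 0]
    - [0, 0, 0]
    - [0, 0, 0]
    - [0, 0, 0]
    - [0, 0, 0]

```text
clock: 12.62
eef_pos: [697.6, 136.3, 198.7]
tcp_rot: [-3.136, -0.001, 1.404]
contact_force: [0.3, 0.7, 0.2]
opening: 0.004
grasp_force: 0.0
```

>>> carry_out:
  delta_pos:
    - [0, 0, 0.02]
    - [0, 0, 0.05]
    - [0, 0, 0.07]
    - [0, 0, 0.08]
    - [0, 0, 0.08]
  rot:
    - [0, 0, 0]
    - [0, 0, 0]
    - [0, 0, 0]
    - [0, 0, 0]
    - [0, 0, 0]

```text
clock: 13.25
eef_pos: [697.8, 137.3, 119.3]
tcp_rot: [-3.137, -0.001, 1.403]
contact_force: [-0.0, 0.3, -0.3]
opening: 0.0
grasp_force: 0.0
```

```bash
python3 - <<'E'
from h import *
for n in("top","scene"):cv2.imwrite(f"pics/{n}5.png",r.grab_frame(n))
s=r.sense();p=s["eef_pos"];print(s["clock"],p,s["contact_force"],proj("scene",[p-[0,0,25],[699,139,73]]))
a=cv2.imread('pics/top5.png')[140:300,230:410];b=cv2.imread('pics/scene5.png')[140:270,300:430]
cv2.imwrite('pics/m5.png',np.hstack([cv2.resize(a,(356,316),interpolation=2),cv2.resize(b,(430,430),interpolation=2)[:316]]))
E
```

```text
13.35 [698.6569778  137.59306002 120.77231312] [ 0.07007899 -0.51731023 -0.07062893] [[367.84047377 218.24412315]
 [368.02213477 224.28634125]]
```

View pics/m5.png

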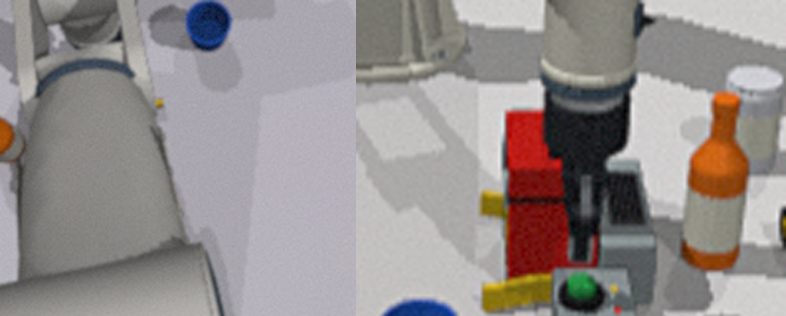

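The shut fingertips stand about 23 mm above the green button and in line with it. The wrist is well above the handle.

>>> carry_out:
  delta_pos:
    - [0, 0, 0.01]
    - [0, 0, 0.018]
    - [0, 0, 0.022]
    - [0, 0, 0.025]
    - [0, 0, 0.027]
    - [0, 0, 0.027]
  rot:
    - [0, 0, 0]
    - [0, 0, 0]
    - [0, 0, 0]
    - [0, 0, 0]
    - [0, 0, 0]
    - [0, 0, 0]

```text
clock: 14.1
eef_pos: [697.8, 137.6, 93.0]
tcp_rot: [-3.137, -0.001, 1.404]
contact_force: [-2.7, -0.4, 3.8]
opening: 0.005
grasp_force: 1.9
```

>>> carry_out:
  delta_pos:
    - [0, 0, 0.001]
    - [0, 0, 0.002]
    - [0, 0, 0.003]
    - [0, 0, 0.004]
    - [0, 0, 0.004]
  rot:
    - [0, 0, 0]
    - [0, 0, 0]
    - [0, 0, 0]
    - [0, 0, 0]
    - [0, 0, 0]

```text
clock: 14.72
eef_pos: [698.2, 137.7, 90.9]
tcp_rot: [-3.138, -0.002, 1.404]
contact_force: [-9.4, -1.8, 17.4]
opening: 0.001
grasp_force: 9.1
```

The press reached 17 N at the 7 mm bottom. I release it and retreat.

>>> carry_out:
  delta_pos:
    - [0, 0, -0.004]
    - [0, 0, -0.015]
    - [0, 0, -0.04]
    - [0, 0, -0.08]
    - [0, 0, -0.12]
    - [0, 0, -0.16]
    - [0, 0, -0.16]
  rot:
    - [0, 0, 0]
    - [0, 0, 0]
    - [0, 0, 0]
    - [0, 0, 0]
    - [0, 0, 0]
    - [0, 0, 0]
    - [0, 0, 0]

```text
clock: 15.6
eef_pos: [700.7, 137.7, 253.5]
tcp_rot: [3.138, -0.004, 1.404]
contact_force: [0.3, -0.1, -0.4]
opening: 0.001
grasp_force: 0.0
```

>>> carry_out:
  delta_pos:
    - [-0.04, 0, 0]
    - [-0.09, 0, 0]
    - [-0.14, 0, 0]
    - [-0.19, 0, 0]
    - [-0.24, 0, 0]
    - [-0.28, 0, 0]
    - [-0.3, 0, 0]
    - [-0.3, 0, 0]
  rot:
    - [0, 0, 0]
    - [0, 0, 0]
    - [0, 0, 0]
    - [0, 0, 0]
    - [0, 0, 0]
    - [0, 0, 0]
    - [0, 0, 0]
    - [0, 0, 0]

```text
clock: 16.6
eef_pos: [648.3, -159.3, 247.9]
tcp_rot: [-3.137, -0.002, 1.402]
contact_force: [-0.0, 0.8, -0.2]
opening: 0.006
grasp_force: 0.0
```

```bash
python3 look.py 6 557 136 1.45;python3 -c "
import cv2,numpy as np
a=cv2.imread('pics/top6.png')[140:300,230:410];b=cv2.imread('pics/scene6.png')[140:270,230:430]
cv2.imwrite('pics/m6.png',np.hstack([cv2.resize(a,(400,356),interpolation=2),cv2.resize(b,(400,356),interpolation=2)]))"
```

```text
('top',) [557.16 137.43   1.51] 293 in seat x,y,yaw 2.6 -0.9 0.057
('scene',) [525.93 142.45   1.41] 268 in seat x,y,yaw 3.8 30.8 -0.045
('top', 'scene') [555.2  136.61   1.39] 618 in seat x,y,yaw 1.5 1.0 -0.056
16.7 [ 648.8 -157.5  248.1] [-3.137e+00 -2.000e-03  1.404e+00] [-0.9  0.2 -0.4]
```

View pics/m6.png

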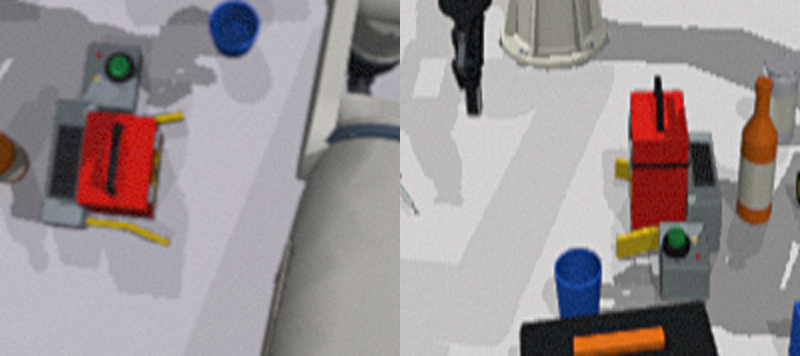

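The box is unchanged and seated flush, the button is back up, and the bystanders in view (cup, bottle, part of the can) have not moved. The arm is clear.

```bash
python3 -c "
from rig import r
print(r.sign_off())"
```

```text
the job is handed in; nothing more can be done
None
```

The battery box was pushed low into the dock until it met the back stop, the START button was pressed to its full travel and released, and the job was handed in at about 17 s with the arm clear; no verdict was returned.

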